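# Span a skin-test wheal with measuring tweezers

### The arm

A 6-joint arm with a two-finger parallel gripper is mounted at the origin on the work surface. World frame = base frame: x ahead of the robot, y to its left, z up, the work surface at z = 0. Lengths are in m, angles in rad, forces in N, time in s.
With the tool pointing down it reaches from about 0.425 to 0.95 m from the base axis. Payload 3.5 kg.
Tool frame: the origin (TCP) lies midway between the tips of the shut fingers; the grasp point (between the pads) lies 19 mm behind it; z points along the fingers, y is the direction in which the jaws open and shut (so a half turn about z gives the same grasp; the last joint's range is limited). The gripper opens to 85 mm and grips with 20 to 120 N. Pads are 22 mm wide; open, the fingers measure 114 mm over their backs; the gripper's body (76 mm by 85 mm) begins 54 mm behind the grasp point. The pads swing forward as they close: fully open they stand 13 mm farther back than shut.
Start: joints at [-1.478, 0.286, 1.577, -0, 1.279, -0.15], TCP at [0.162, -0.655, 0.231] pointing down, gripper open.
Joint ranges: [-2.77, 2.77], [-0.9, 2.22], [0.21, 2.48], [-1.53, 4.67], [0.24, 2.81], [-2.84, 2.84]. Speed limits (rad/s): [2.79, 2.79, 3.14, 3.14, 3.14, 3.14].

### API

Orientations are given as a unit quaternion [x, y, z, w].
In Python, from plant import * gives the robot as it stands.
- The arm moves only by the shell command python3 -m jog 'ROWS' [FORCE]. ROWS is a JSON object of lists of equal length, an entry for each row: "travel": the shift along the world's x, y, z in mm, a list of three; "dr": the turn, a rotation vector about the world's x, y, z in degrees, a list of three; "jaw": the closure in counts, from 0 (fully open) to 255 (shut). In form: {"travel": [[x, y, z], ...], "dr": [[wx, wy, wz], ...], "jaw": [jaw, ...]}. A call has 1 to 5 rows; each row shifts and turns the commanded pose from where the row before left it; what a row does not reach is not made up. A row lasts 1/12 s, in which the tool goes at most 41.7 mm and 7.16 degrees, less where a joint would pass 70% of its speed; a pose out of reach is approached as far as the arm can. A call is refused whole if a number of a shift passes 41.7 or a number of a turn 7.16, either way. A call with a gripper value outside its range is refused whole. The fingers move at their own pace and stop on an object; FORCE is the grip in N (left out, the last holds). Time passes only in rows, so rows that do not move let the fingers close. It gives the time, the measured TCP pose, the force and the opening at its end, in the units of the state.
- get_state(): the state, without advancing time (a new reading comes with each control period).
- read_camera(name): name is "scene" or "side" or "wrist"; returns the picture (400x640x3 uint8, red, green, blue); there is no depth.
- camera_info(name): a dict with "K" (3x3 intrinsics, pixels), "R" (3x3) and "t" (3): a world point X has camera coordinates R X + t; the wrist camera has in their place "mount" (4x4, takes a point from camera to tool coordinates, whose origin is the TCP and whose axes are the flange's). Camera axes: x right, y down, z forward; pixel columns grow to the right and rows downward; lengths in m; the calibration is good to about 2 mm. A picture is of the moment at which its call begins: read the wrist's pose just before it. camera_info takes no time and is no camera call.
- sign_off(): hands the job in, once; it reports no verdict.
The state is a dict: "time": time; "qpos": joint angles; "dq": joint speeds; "joint_efforts": joint torques, N m; "eef_pos": TCP position; "tcp_rot": TCP orientation; "contact_force": force on the tool from outside, world axes, zero at the start; "wrist_torque": the same for the moment, N m; "opening": opening from 0.0 (shut) to 1.0 (fully open).
Only numpy, scipy, OpenCV 4.12 (cv2) and the standard library are available. Lean on these libraries where they do the work, as an engineer would, in place of code of your own. Each camera call takes 0.05 s, during which the arm holds its last target. There are 200 camera calls.

### The job

On the practice pad a raised skin-test wheal has a pen line drawn at each of its two edges. Pick the sprung measuring tweezers up out of the tray, bring the points down until they just reach the pad, and squeeze them until one point sits on each line, near the middle of the line, without pressing into the pad. Finish while still holding the tweezers there, with the gap kept steady for a few seconds so it can be read, and leave everything else where it is.

Things in the scene. Friction and masses are not known exactly. Their poses are not given: they have to be found in the camera images.
- tweezers_grip (a point): steel measuring tweezers: mid-way between the finger grips, half-way up (they are 13 mm high). x runs from the heel to the points, y to the left blade, z up. Ridged flat grips reach 25 mm either way along x, 35 mm over the outside when relaxed. The heel, about which the blades pivot, is 78 mm behind; the bent-down points are 79 mm ahead and 33 mm below
- tweezers: the same tweezers, about 40 g, balanced near the grip centre; origin 7 mm ahead and 33 mm below the grip centre, same axes. Each blade is a spring of 8 N m/rad about the heel: about 0.65 N of squeeze per mm that the grips close. They spring back when eased; lift with some 4 N or more, or the heel may sag. A thin scale plate crosses above the blades 42 to 50 mm ahead of the grip centre
- tip_left (a point): underside of the left point (1.5 mm radius). Relaxed, the points are 44 mm apart; closing the grips by 1 mm brings them about 2 mm together, to some 4 mm at the least
- tip_right (a point): underside of the right point of the tweezers (-y side), as the left
- line_left_mid (a point): middle of one dark blue pen line, 20 mm long and 3 mm wide, on top of the practice pad at the wheal's left edge; x axis along the line (the pad's long direction), y across it, z up. The line is 7 to 16 mm from the pad's centre line, so the two lines are 14 to 32 mm apart
- line_right_mid (a point): middle of the other pen line, at the wheal's right edge, parallel to the first and straight across from it; axes alike
- pad: firm skin-coloured practice pad, fixed: top 140 x 85 mm on a white 150 x 95 mm base, 22 mm high in all, long along its x axis; origin at the centre of its underside. A reddish oval wheal lies in the middle of its top
- tray: flat stainless instrument tray with a pale green liner, fixed, 260 (x) x 180 (y) mm with walls 16 mm high; floor 2 mm thick; origin at the centre of its underside. A blue silicone bar (18 x 130 mm, top 28.5 mm above the tray floor) at x = -75 mm carries the heel end of the tweezers, whose points stand on the tray floor
- pen: capped skin-marker pen, 130 x 10 mm, lying on the table beside the pad, to be left alone; origin under its centre
- tube: red-capped sample tube, 90 x 15 mm, lying across the tray ahead of the tweezers' points, to be left alone; origin under its centre
- vial: small glass vial with aluminium cap, 22 mm diameter, 36 mm high, standing on the table on the other side of the pad, to be left alone; origin under its centre
- amber: amber bottle with red cap, 62 mm diameter, 125 mm high, to be left alone; origin under its centre
- wipes: white and green box of wipes, 70 x 115 x 55 mm, to be left alone; origin under its centre
Not all that is in view belongs to the job. There is more than one size of the pad; the job needs the middle-sized.

How it is judged:
On the way, in this order (a step that is already met when the one before it is completed fails the run):
1. the tweezers are held in the fingers, lifted clear of the tray and not yet at the pad (contact force between tweezers and the fingers above 0.8 N and contact force between tweezers and tray below 0.05 N and contact force between tweezers and pad below 3 N and height (world z) of tweezers_grip above 0.04 m and height (world z) of each of tip_left, tip_right above 0.035 m), for 0.2 s.
2. the points are on the two pen lines and stay there for 2 s (contact force between tweezers and the fingers above 0.8 N and contact force between tweezers and tray below 0.05 N and contact force between tweezers and pad below 3 N and height (world z) of tweezers_grip above 0.04 m and ((x of tip_left in the frame of line_left_mid between -0.007 and 0.007 m and y of tip_left in the frame of line_left_mid between -0.003 and 0.003 m and z of tip_left in the frame of line_left_mid between -0.002 and 0.005 m and x of tip_right in the frame of line_right_mid between -0.007 and 0.007 m and y of tip_right in the frame of line_right_mid between -0.003 and 0.003 m and z of tip_right in the frame of line_right_mid between -0.002 and 0.005 m) or (x of tip_left in the frame of line_right_mid between -0.007 and 0.007 m and y of tip_left in the frame of line_right_mid between -0.003 and 0.003 m and z of tip_left in the frame of line_right_mid between -0.002 and 0.005 m and x of tip_right in the frame of line_left_mid between -0.007 and 0.007 m and y of tip_right in the frame of line_left_mid between -0.003 and 0.003 m and z of tip_right in the frame of line_left_mid between -0.002 and 0.005 m))), for 2 s.
At the end, for the whole second after the job is handed in: the fingers still hold and squeeze the tweezers, still, with one point on each pen line: within 3 mm across the line, 7 mm along it from its middle, and no more than 5 mm above the pad; the tweezers are clear of the tray and press on the pad with less than 3 N (all of step 2 and linear speed of tweezers below 0.02 m/s); the arm keeps its last pose, push and grip.
It fails at once if the pad is pressed hard (over 10 N) (contact force between pad and anything else above 10 N).
It fails at once if one of these is disturbed (moved over 30 mm): pen, tube, vial, amber, wipes (distance of any of pen, tube, vial, amber, wipes from where it was at the start of the episode above 0.03 m).
It also fails if it takes over 51 s, if anything falls off the work surface, if the arm or the gripper's body presses on something with over 40 N, if the wrist force passes 120 N, or if a joint passes its speed limit or range.

## Working session

There is one attempt and no reset: what is moved stays moved. The work goes in short steps, Python scripts to look and compute and a shell command to move; the robot and the scene stay as the last step left them, time stands still between calls to the robot, and variables do not carry over. Pictures are saved under pics/ and viewed, about 8 in all and at most 12, crops included, and the job is handed in when it is done.

```bash
mkdir -p pics; ls; cat > h.py <<'E'
from plant import *
import numpy as np, cv2
from scipy.spatial.transform import Rotation as Rn
def cam(n):
    i=camera_info(n); K=np.array(i["K"])
    if n!="wrist": return K,np.array(i["R"]),np.array(i["t"])
    s=get_state(); T=np.eye(4); T[:3,:3]=Rn.from_quat(s["tcp_rot"]).as_matrix(); T[:3,3]=s["eef_pos"]
    W=np.linalg.inv(T@np.array(i["mount"])); return K,W[:3,:3],W[:3,3]
def ray(c,u,v,z):
    K,R,t=c; d=R.T@np.linalg.inv(K)@np.array([u,v,1.]); o=-R.T@t
    return o+d*(z-o[2])/d[2]
def proj(c,X):
    K,R,t=c; p=K@(R@np.array(X)+t); return p[:2]/p[2]
def shot(n,f):
    c=cam(n); im=np.array(read_camera(n)); cv2.imwrite("pics/"+f,im[:,:,::-1]); return c,im
E
python3 - <<'E'
from h import *
s=get_state(); print(s)
for n in("scene","side","wrist"):
    c,_=shot(n,n+"0.png"); print(n,c[0][0],-c[1].T@c[2])
print(camera_info("wrist")["mount"])
E
```

```text
pics
{'time': 0.0, 'qpos': array([-1.47798041e+00,  2.87248667e-01,  1.57819202e+00,  3.14590563e-05,
        1.27861744e+00, -1.49976939e-01]), 'dq': array([-0.00080736,  0.00102726, -0.00070236, -0.00160827, -0.00092643,
       -0.00179506]), 'joint_efforts': array([ 3.39905655e-04, -4.05990064e+01, -2.92625087e+01, -1.73658286e-04,
        5.92031720e-03, -3.19161423e-06]), 'eef_pos': array([ 0.16226843, -0.65451769,  0.22988372]), 'tcp_rot': array([ 9.92640295e-01,  1.21093866e-01,  5.02786893e-05, -1.23180633e-03]), 'contact_force': array([-0.70339789,  0.10858229, -0.01146706]), 'wrist_torque': array([0.0048075 , 0.01056801, 0.03743644]), 'opening': 0.9969671421173392}
scene [477.40296296   0.         314.64458526] [1.35543319 0.14659413 1.13650767]
side [390.03818651   0.         318.1808502 ] [ 0.41546548 -0.94702353  0.60117901]
wrist [276.91218865   0.         316.78305159] [ 0.2395287  -0.63584402  0.37367873]
[[-4.38621848e-05 -9.50569303e-01 -3.10512478e-01  7.95347625e-02]
 [ 9.99999962e-01 -1.26576167e-04  2.46229188e-04  7.45794505e-05]
 [-2.73361387e-04 -3.10512456e-01  9.50569272e-01 -1.43561502e-01]
 [ 0.00000000e+00  0.00000000e+00  0.00000000e+00  1.00000000e+00]]
```

View pics/scene0.png

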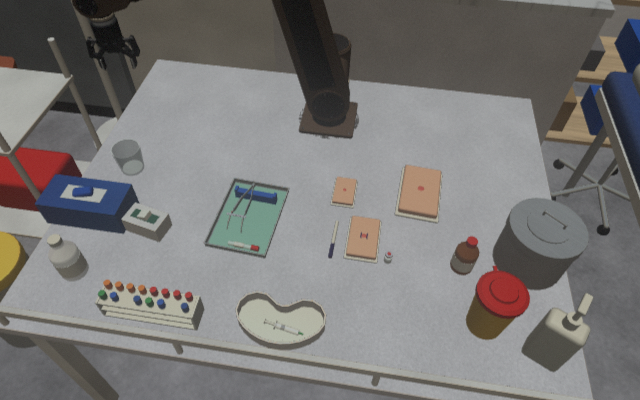

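View pics/wrist0.png

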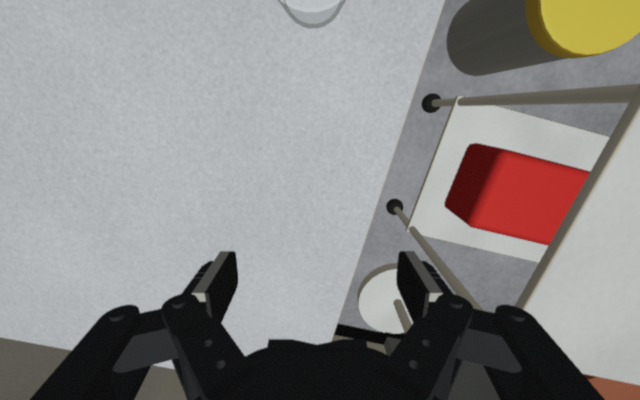

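The scene view shows the tray near (248,217) with the tweezers and blue bar in it. The middle-sized pad is at (363,238), with the pen to its left and the vial to its right. The wrist view shows no part of the work. Next I'll measure from the scene view.

```bash
python3 - <<'E'
from h import *
im=cv2.imread("pics/scene0.png"); c=cam("scene")
hsv=cv2.cvtColor(im,cv2.COLOR_BGR2HSV)
def blobs(name,lo,hi,z,amin,box):
    m=cv2.inRange(hsv,lo,hi); k=np.zeros_like(m); k[box[1]:box[3],box[0]:box[2]]=255; m&=k
    for q in cv2.findContours(m,0,2)[0]:
        if cv2.contourArea(q)<amin: continue
        P=np.array([ray(c,u+0.,v+0.,z)[:2] for u,v in q[:,0]],np.float32)
        r=cv2.minAreaRect(P*1000); b=cv2.boxPoints(r); e=[b[1]-b[0],b[2]-b[1]]
        e=max(e,key=np.linalg.norm); print(name,cv2.contourArea(q),np.round(r[0]),np.round(r[1]),"long yaw",round(np.degrees(np.arctan2(e[1],e[0])),1))
blobs("pad",(3,60,90),(20,255,255),.022,150,(325,160,450,265))
blobs("bar",(100,120,40),(125,255,255),.0305,60,(200,170,295,260))
blobs("tray",(60,30,60),(95,255,255),.002,500,(200,170,295,260))
crop=im[170:270,200:400]; cv2.imwrite("pics/crop1.png",cv2.resize(crop,(800,400),interpolation=cv2.INTER_CUBIC))
for n,u,v in(("amber",463,270),("wipes",147,232)): print(n,ray(c,u,v,0))
E
```

```text
pad 1091.5 [529. 173.] [ 84. 142.] long yaw -0.8
pad 479.5 [361.  97.] [ 64. 107.] long yaw -0.9
pad 1708.5 [319. 332.] [117. 202.] long yaw -4.1
bar 69.0 [ 426. -144.] [20. 69.] long yaw -88.6
tray 2792.0 [ 495. -176.] [171. 247.] long yaw -3.9
amber [0.58096419 0.46021166 0.        ]
wipes [ 0.60295724 -0.45641372  0.        ]
```

View pics/crop1.png

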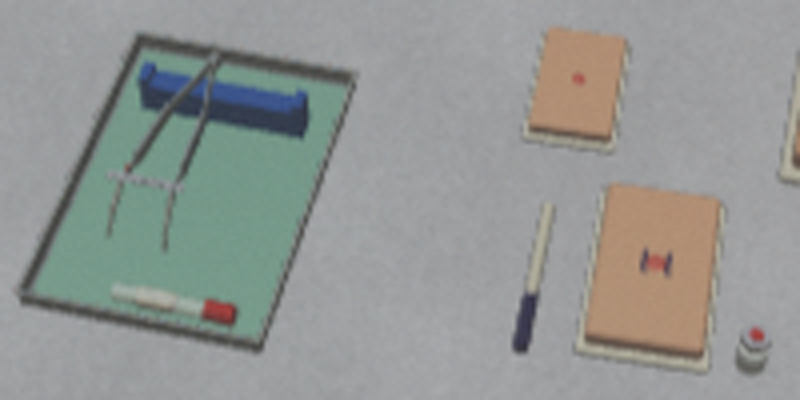

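The crop shows the tweezers' heel at image (253,184) and their points at (227,229) and (241,232). The pen lines sit on either side of the wheal in the middle-sized pad.

```bash
python3 - <<'E'
from h import *
c=cam("scene")
h=ray(c,253.3,184.3,.035); a=ray(c,227.3,229,.002); b=ray(c,241.3,232.3,.002); m=(a+b)/2
print(h,a,b,np.linalg.norm(a-b),np.linalg.norm((m-h)[:2])); d=m-h
yaw=np.arctan2(d[1],d[0]); print("yaw",np.degrees(yaw)); g=h+ d/np.linalg.norm(d[:2])*.078; print("grip",g)
R=Rn.from_quat(get_state()["tcp_rot"]).as_matrix(); print("tool x",np.degrees(np.arctan2(R[1,0],R[0,0])))
print("view target TCP shift mm",(g[:2]-get_state()["eef_pos"][:2])*1000)
E
```

```text
[ 0.3957968  -0.18354247  0.035     ] [ 0.55410208 -0.22658909  0.002     ] [ 0.55895065 -0.182757    0.002     ] 0.04409943676125996 0.16211259381417042
yaw -7.489533535578036
grip [ 0.47313136 -0.19370938  0.01912215]
tool x 13.911781995145269
view target TCP shift mm [310.85383271 460.97755261]
```

```bash
python3 -m jog '{"travel": [[26,38,0],[26,38,0],[26,38,0],[26,38,0],[26,38,0]], "dr": [[0,0,-5],[0,0,-5],[0,0,-5],[0,0,-3],[0,0,-3]], "jaw": [0,0,0,0,0]}' 20
python3 -m jog '{"travel": [[26,38,0],[26,38,0],[26,38,0],[26,38,0],[26,38,0]], "dr": [[0,0,0],[0,0,0],[0,0,0],[0,0,0],[0,0,0]], "jaw": [0,0,0,0,0]}'
python3 -m jog '{"travel": [[26,38,0],[26,38,0],[0,0,0],[0,0,0]], "dr": [[0,0,0],[0,0,0],[0,0,0],[0,0,0]], "jaw": [0,0,0,0]}'
python3 - <<'E'
from h import *
shot("wrist","w1.png")
E
```

```text
time: 0.57
eef_pos: [0.2805, -0.4813, 0.2308]
tcp_rot: [0.998, -0.064, -0.0, -0.0]
contact_force: [0.3, -0.7, 0.3]
opening: 1.002
time: 0.98
eef_pos: [0.3982, -0.3093, 0.2312]
tcp_rot: [0.998, -0.062, 0.0, -0.0]
contact_force: [0.6, -0.4, -0.7]
opening: 0.999
time: 1.32
eef_pos: [0.4454, -0.2405, 0.2311]
tcp_rot: [0.998, -0.059, -0.0, -0.0]
contact_force: [-0.2, -0.6, 0.5]
opening: 1.001
```

View pics/w1.png

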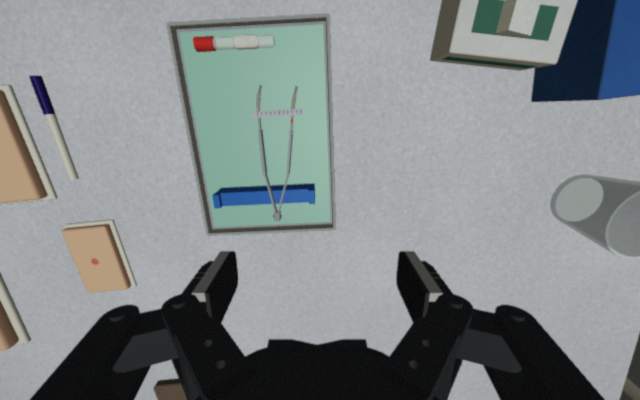

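The tweezers are clear in this view: heel at (277,216), points at about (260,87) and (295,87), and the bar near y=195.

```bash
python3 - <<'E'
from h import *
c=cam("wrist"); s=get_state(); print(s["time"],s["eef_pos"])
h=ray(c,277,216,.035); a=ray(c,260,87.5,.003); b=ray(c,295,87.5,.003); m=(a+b)/2; d=m-h
L=np.linalg.norm(d[:2]); g=h+d/L*.078
print(h,a,b,np.linalg.norm(a-b),L,"yaw",np.degrees(np.arctan2(d[1],d[0])),"grip",g)
R=Rn.from_quat(s["tcp_rot"]).as_matrix(); print("tool x",np.degrees(np.arctan2(R[1,0],R[0,0])))
print((g-s["eef_pos"])*1000, (m-d/L*.079)[:2])
E
```

```text
1.3667 [ 0.44477316 -0.24187823  0.23109742]
[ 0.3963153  -0.18342961  0.035     ] [ 0.55684705 -0.18445205  0.003     ] [ 0.55155576 -0.22779801  0.003     ] 0.04366772245051396 0.1595089496312413 yaw -8.1799772893518 grip [ 0.47352173 -0.19452769  0.01935198]
tool x -6.958683019542002
[  28.74856671   47.35053851 -211.74544304] [ 0.47600515 -0.19488467]
```

```bash
python3 -m jog '{"travel": [[15,23,0],[15,24,0],[0,0,-35],[0,0,-35],[0,0,-35]], "dr": [[0,0,-1],[0,0,0],[0,0,0],[0,0,0],[0,0,0]], "jaw": [0,0,0,0,0]}'
python3 -m jog '{"travel": [[0,0,-15],[0,0,0],[0,0,0]], "dr": [[0,0,0],[0,0,0],[0,0,0]], "jaw": [0,0,0]}'
python3 - <<'E'
from h import *
c,im=shot("wrist","w2.png"); s=get_state(); print(s["eef_pos"],Rn.from_quat(s["tcp_rot"]).as_matrix().round(4))
for X in [(.4748,-.1947,.035),(.3963,-.1834,.035)]: print(proj(c,X))
E
```

```text
time: 1.78
eef_pos: [0.4747, -0.1972, 0.1259]
tcp_rot: [0.997, -0.071, 0.001, 0.001]
contact_force: [0.5, -0.5, -0.7]
opening: 0.998
time: 2.03
eef_pos: [0.4736, -0.1967, 0.1106]
tcp_rot: [0.997, -0.072, -0.001, -0.0]
contact_force: [0.6, -0.1, 0.5]
opening: 1.0
[ 0.47482201 -0.19714003  0.11226115] [[ 9.898e-01 -1.427e-01  1.000e-03]
 [-1.427e-01 -9.898e-01 -9.000e-04]
 [ 1.100e-03  7.000e-04 -1.000e+00]]
[314.1235798  206.78604102]
[314.43809593 287.05253275]
```

View pics/w2.png

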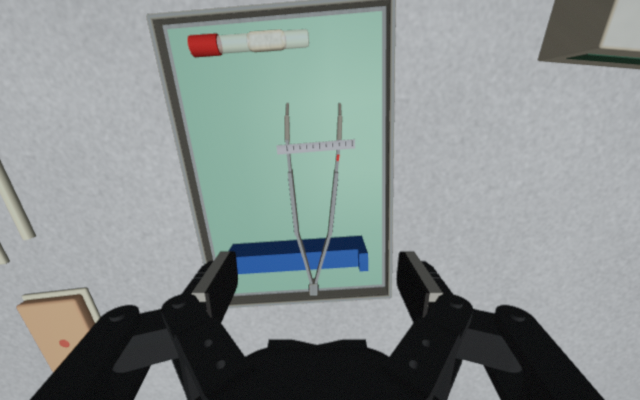

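The tweezers line up with the prediction: heel at (313,289), ridged grips around y=168–234, points at (287,104) and (340,104). I'll descend now.

```bash
python3 -m jog '{"travel": [[0,2,-32],[0,0,-32],[0,0,-28],[0,0,0],[0,0,0]], "dr": [[0,0,0],[0,0,0],[0,0,0],[0,0,0],[0,0,0]], "jaw": [0,0,0,60,100]}'
python3 -m jog '{"travel": [[0,0,-5],[0,0,0],[0,0,0],[0,0,0]], "dr": [[0,0,0],[0,0,0],[0,0,0],[0,0,0]], "jaw": [120,120,120,120]}'
```

```text
time: 2.5
eef_pos: [0.4749, -0.1942, 0.0201]
tcp_rot: [0.997, -0.071, -0.0, -0.0]
contact_force: [0.2, 0.0, -1.2]
opening: 0.746
time: 2.83
eef_pos: [0.4757, -0.1942, 0.016]
tcp_rot: [0.998, -0.071, 0.001, 0.001]
contact_force: [-0.1, -0.5, 0.2]
opening: 0.527
```

```bash
python3 -m jog '{"travel": [[0,0,0],[0,0,0],[0,0,0],[0,0,0]], "dr": [[0,0,0],[0,0,0],[0,0,0],[0,0,0]], "jaw": [150,174,174,174]}' 40
python3 -m jog '{"travel": [[0,0,0],[0,0,0],[0,0,0]], "dr": [[0,0,0],[0,0,0],[0,0,0]], "jaw": [174,174,174]}'
python3 -m jog '{"travel": [[0,0,15],[0,0,25],[0,0,25],[0,0,25],[0,0,0]], "dr": [[0,0,0],[0,0,0],[0,0,0],[0,0,0],[0,0,0]], "jaw": [174,174,174,174,174]}'
python3 - <<'E'
from h import *
c,im=shot("wrist","w3.png"); s=get_state(); print(s["eef_pos"],s["opening"],s["contact_force"])
E
```

```text
time: 3.17
eef_pos: [0.4758, -0.1944, 0.0159]
tcp_rot: [0.998, -0.07, 0.001, 0.001]
contact_force: [-1.2, -0.2, 6.0]
opening: 0.317
time: 3.42
eef_pos: [0.4758, -0.1945, 0.0159]
tcp_rot: [0.998, -0.071, 0.001, 0.001]
contact_force: [-1.0, -0.2, 6.1]
opening: 0.316
time: 3.83
eef_pos: [0.4777, -0.1954, 0.1098]
tcp_rot: [0.998, -0.07, 0.004, 0.002]
contact_force: [1.0, -0.5, 0.2]
opening: 0.313
[ 0.47654646 -0.1947057   0.10748399] 0.3188564242120325 [ 0.72006055 -0.25755941 -1.1137817 ]
```

View pics/w3.png

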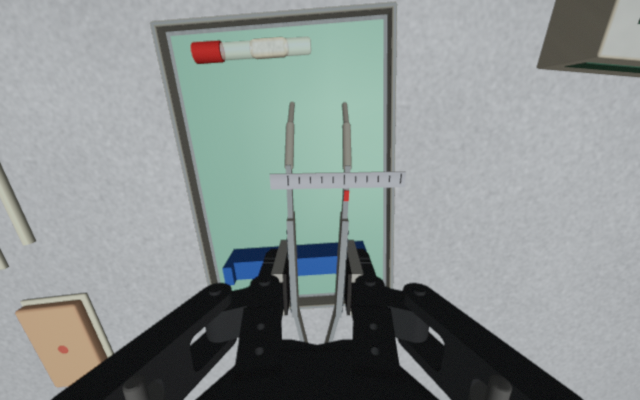

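The tweezers are held and lifted. The points are at (292,103) and (345,103), parallel and clear of the tray. Next I'll carry them to the pad.

```bash
python3 -m jog '{"travel": [[0,10,10],[-2,20,10],[-4,28,0],[-4,30,0],[-4,30,0]], "dr": [[0,0,0],[0,0,0],[0,0,1],[0,0,1.5],[0,0,1.5]], "jaw": [174,174,174,174,174]}'
python3 -m jog '{"travel": [[-4,30,0],[-4,30,0],[-4,30,0],[0,30,0],[0,30,0]], "dr": [[0,0,1.5],[0,0,1.5],[0,0,0],[0,0,0],[0,0,0]], "jaw": [174,174,174,174,174]}'
python3 -m jog '{"travel": [[0,30,0],[0,28,0],[0,20,0],[0,12,0],[0,0,0]], "dr": [[0,0,0],[0,0,0],[0,0,0],[0,0,0],[0,0,0]], "jaw": [174,174,174,174,174]}'
python3 -m jog '{"travel": [[0,0,0],[0,0,0],[0,0,0]], "dr": [[0,0,0],[0,0,0],[0,0,0]], "jaw": [174,174,174]}'
python3 - <<'E'
from h import *
c,im=shot("wrist","w4.png"); s=get_state(); print(s["eef_pos"],s["tcp_rot"],s["opening"],s["contact_force"])
cv2.imwrite("pics/w4c.png",cv2.resize(im[40:240,180:450,::-1],None,fx=2.9,fy=2.9,interpolation=cv2.INTER_CUBIC))
E
```

```text
time: 4.3
eef_pos: [0.4591, -0.0736, 0.1232]
tcp_rot: [0.999, -0.036, -0.001, -0.001]
contact_force: [0.2, 0.5, -0.1]
opening: 0.321
time: 4.72
eef_pos: [0.4466, 0.0765, 0.123]
tcp_rot: [1.0, -0.009, -0.002, -0.0]
contact_force: [1.0, 0.7, 1.1]
opening: 0.32
time: 5.13
eef_pos: [0.4468, 0.1667, 0.123]
tcp_rot: [1.0, -0.008, -0.002, -0.0]
contact_force: [-0.5, -0.7, 0.3]
opening: 0.318
time: 5.38
eef_pos: [0.4482, 0.1638, 0.1238]
tcp_rot: [1.0, -0.01, -0.001, 0.0]
contact_force: [-0.6, 0.8, -0.3]
opening: 0.32
[0.44845166 0.16372752 0.12403001] [ 9.99948658e-01 -1.01262907e-02 -3.54376680e-04  1.14113649e-04] 0.32078514530121816 [-0.75165502 -0.05970368  0.2322442 ]
```

View pics/w4c.png

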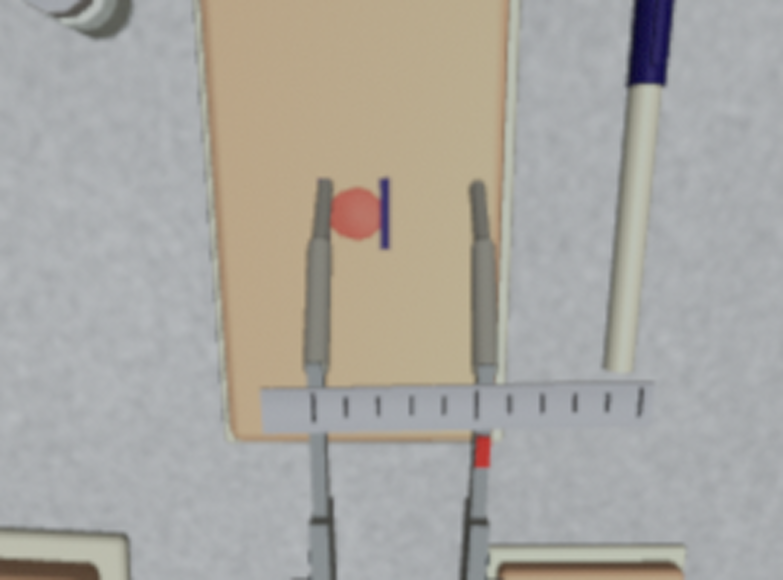

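The right pen line shows at crop (384,178–248) and the wheal centre at (357,213). The left point hides the left line. I'll shift left and lower for a closer look.

```bash
python3 -m jog '{"travel": [[0,6,-15],[0,6,-20],[0,0,-15],[0,0,0],[0,0,0]], "dr": [[0,0,0],[0,0,0],[0,0,0],[0,0,0],[0,0,0]], "jaw": [174,174,174,174,174]}'
python3 - <<'E'
from h import *
c,im=shot("wrist","w5.png"); s=get_state(); print(s["eef_pos"],s["tcp_rot"],s["opening"])
cv2.imwrite("pics/w5c.png",cv2.resize(im[40:240,180:450,::-1],None,fx=2.9,fy=2.9,interpolation=cv2.INTER_CUBIC))
hsv=cv2.cvtColor(im,cv2.COLOR_RGB2HSV); m=cv2.inRange(hsv,(110,60,20),(140,255,255)); m[:,400:]=0
for q in cv2.findContours(m,0,2)[0]:
    if cv2.contourArea(q)<15: continue
    mo=cv2.moments(q); u,v=mo["m10"]/mo["m00"],mo["m01"]/mo["m00"]; P=np.array([ray(c,*p,.022)[:2]*1000 for p in q[:,0]],np.float32)
    print(np.round((u,v),1),cv2.boundingRect(q),ray(c,u,v,.022).round(4),cv2.minAreaRect(P))
E
```

```text
time: 5.85
eef_pos: [0.448, 0.1758, 0.0737]
tcp_rot: [1.0, -0.01, -0.001, 0.0]
contact_force: [-0.6, -0.6, -0.1]
opening: 0.315
[0.4489666  0.1759955  0.07471498] [ 9.99950316e-01 -9.96808135e-03  5.09324965e-05  2.72610248e-05] 0.3188116607272562
[329.  113.5] (328, 99, 3, 30) [0.524  0.1659 0.022 ] ((523.9022216796875, 165.84059143066406), (1.367825984954834, 18.684255599975586), 89.57693481445312)
[302.9 112.9] (301, 99, 4, 30) [0.5248 0.1834 0.022 ] ((524.2647094726562, 183.67962646484375), (1.9945870637893677, 18.68593406677246), 88.02455139160156)
```

View pics/w5c.png

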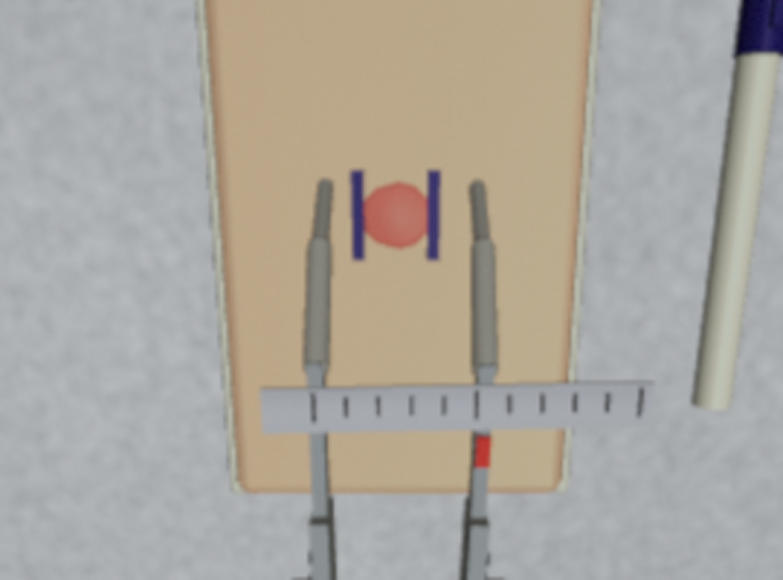

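Both lines are visible, with middles at pixels (303.4,114) and (329.5,114), about 17.5 mm apart and lined up with the tool. The points are at (291.7,103) and (344.8,103). I'll squeeze to about 17.5 mm and shift to match.

```bash
python3 -m jog '{"travel": [[0,0,0],[0,0,0],[0,0,0],[0,0,0],[0,0,0]], "dr": [[0,0,0],[0,0,0],[0,0,0],[0,0,0],[0,0,0]], "jaw": [178,182,186,190,190]}'
python3 -m jog '{"travel": [[0,0,0],[0,0,0],[0,0,0]], "dr": [[0,0,0],[0,0,0],[0,0,0]], "jaw": [190,190,190]}'
python3 - <<'E'
from h import *
c=cam("wrist")
a,b=ray(c,291.7,103.8,.062),ray(c,344.8,103.8,.062); print("before gap",a,b,a-b)
c,im=shot("wrist","w6.png"); s=get_state(); print(s["eef_pos"],s["opening"])
cv2.imwrite("pics/w6c.png",cv2.resize(im[80:180,260:370,::-1],None,fx=6,fy=6,interpolation=cv2.INTER_CUBIC))
cs,im=shot("side","s6.png")
u,v=proj(cs,[.525,.175,.04]).astype(int); print(u,v)
cv2.imwrite("pics/s6c.png",cv2.resize(im[v-50:v+50,u-75:u+75,::-1],None,fx=5,fy=5,interpolation=cv2.INTER_CUBIC))
E
```

```text
time: 6.32
eef_pos: [0.4489, 0.1765, 0.0748]
tcp_rot: [1.0, -0.01, 0.0, -0.0]
contact_force: [-0.4, -0.7, -0.2]
opening: 0.254
time: 6.57
eef_pos: [0.4486, 0.1765, 0.0743]
tcp_rot: [1.0, -0.009, 0.0, -0.0]
contact_force: [0.1, -1.4, -0.8]
opening: 0.258
before gap [0.53078344 0.18814881 0.062     ] [0.53024762 0.15987536 0.062     ] [0.00053583 0.02827344 0.        ]
[0.44860433 0.17648835 0.07429853] 0.2606967668859461
322 177
```

View pics/w6c.png

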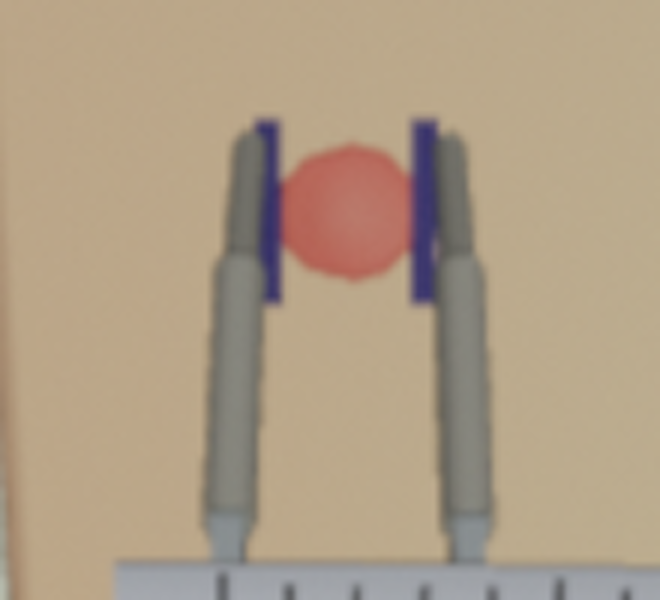

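View pics/s6c.png

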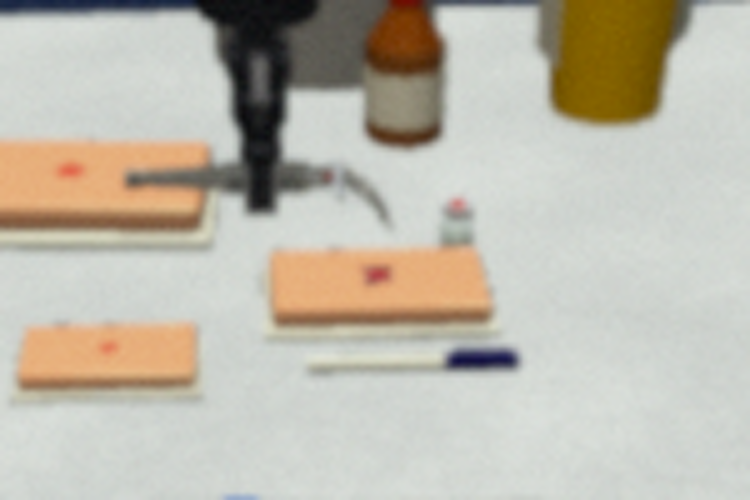

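The squeezed points are at crop (249,148) and (451,148), and the lines are at x=267 and 425 with their middle at y=211. The side view shows the tweezers level above the pad, with the points at crop (390,228).

```bash
python3 - <<'E'
from h import *
c=cam("wrist"); cs=cam("side"); s=get_state()
P=[np.mean([ray(c,u,115.2,.022) for u in(304.5,330.8)],0)]
print("line mid",P[0],"gap",(ray(c,304.5,115.2,.022)-ray(c,330.8,115.2,.022)))
# triangulate right/left mid tip: wrist px (318.35,104.7), side px ~(325,172.6 bottom)
for z in(.054,.057,.060,.063):
    a,b=ray(c,301.5,104.7,z),ray(c,335.2,104.7,z); m=(a+b)/2
    print(z,m,a-b,"side",proj(cs,a).round(1),proj(cs,b).round(1),"shift mm",((P[0]-m)*1000).round(1))
print(s["eef_pos"])
E
```

```text
line mid [0.52380041 0.17432612 0.022     ] gap [0.00033745 0.01780726 0.        ]
0.054 [0.53013851 0.17392057 0.054     ] [0.00035761 0.01887675 0.        ] side [324.1 172.1] [324.5 174.7] shift mm [ -6.3   0.4 -32. ]
0.057 [0.53010248 0.17393783 0.057     ] [0.00035106 0.01853113 0.        ] side [324.1 171.3] [324.5 173.8] shift mm [ -6.3   0.4 -35. ]
0.06 [0.53006644 0.1739551  0.06      ] [0.00034451 0.01818551 0.        ] side [324.1 170.5] [324.5 172.9] shift mm [ -6.3   0.4 -38. ]
0.063 [0.53003041 0.17397236 0.063     ] [0.00033796 0.0178399  0.        ] side [324.1 169.6] [324.5 172. ] shift mm [ -6.2   0.4 -41. ]
[0.44861873 0.17650288 0.07429457]
```

```bash
python3 -m jog '{"travel": [[-6,0.5,-8],[0,0,-12],[0,0,-10],[0,0,-2],[0,0,0]], "dr": [[0,0,0],[0,0,0],[0,0,0],[0,0,0],[0,0,0]], "jaw": [190,190,190,190,190]}'
python3 -m jog '{"travel": [[0,0,0],[0,0,0]], "dr": [[0,0,0],[0,0,0]], "jaw": [190,190]}'
python3 - <<'E'
from h import *
F=[]
c,im=shot("wrist","w7.png"); s=get_state(); print(s["eef_pos"],s["opening"],s["contact_force"])
cs,si=shot("side","s7.png")
A=cv2.resize(im[80:160,265:375,::-1],(800,582),interpolation=cv2.INTER_CUBIC)[:,:,:]
B=cv2.resize(si[160:220,280:360,::-1],(400,300),interpolation=cv2.INTER_CUBIC)
A=cv2.resize(A,(400,291)); out=np.zeros((300,800,3),np.uint8); out[:291,:400]=A; out[:,400:]=B
cv2.imwrite("pics/c7.png",out)
E
```

```text
time: 7.08
eef_pos: [0.4414, 0.1768, 0.0409]
tcp_rot: [1.0, -0.009, -0.002, 0.0]
contact_force: [0.9, -0.8, -1.2]
opening: 0.255
time: 7.25
eef_pos: [0.4431, 0.1771, 0.0427]
tcp_rot: [1.0, -0.01, 0.0, -0.0]
contact_force: [0.8, -0.4, -0.7]
opening: 0.256
[0.44323993 0.17706045 0.04289287] 0.2558765231039739 [-0.12584207 -0.74500532 -0.4907173 ]
```

View pics/c7.png

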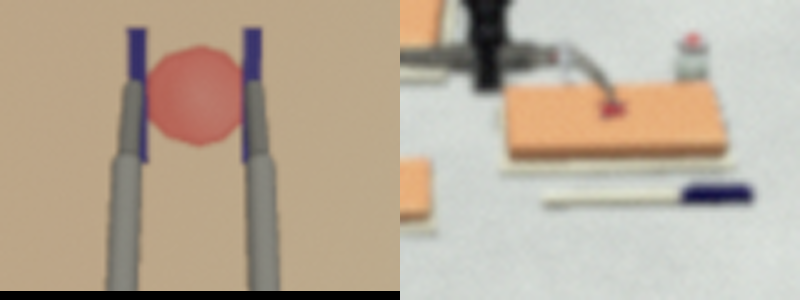

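The points now sit just above the lines: (133,85) and (254,85) against lines at x=138 and 253 whose middle is at y=94. I'll close slightly and come down the last millimetres, watching the force.

```bash
python3 -m jog '{"travel": [[0,-0.3,-1],[0,0,-1],[0,0,-1],[0,0,0],[0,0,0]], "dr": [[0,0,0],[0,0,0],[0,0,0],[0,0,0],[0,0,0]], "jaw": [191,191,191,191,191]}'
python3 -c "
from h import *
c=cam('wrist')
S=[(read_camera('wrist'),get_state()) for i in range(4)]
print(np.mean([s['contact_force'] for _,s in S],0),np.mean([s['eef_pos'] for _,s in S],0),[s['opening'] for _,s in S])"
python3 -m jog '{"travel": [[0,0,-1],[0,0,0],[0,0,0]], "dr": [[0,0,0],[0,0,0],[0,0,0]], "jaw": [191,191,191]}'
python3 -c "
from h import *
S=[(read_camera('wrist'),get_state()) for i in range(4)]
print(np.mean([s['contact_force'] for _,s in S],0),np.mean([s['eef_pos'] for _,s in S],0))
im=S[-1][0]; si=read_camera('side')
out=np.zeros((450,800,3),np.uint8); out[:,:500]=cv2.resize(im[85:148,285:355,::-1],(500,450),interpolation=cv2.INTER_CUBIC); out[:300,500:]=cv2.resize(si[165:205,300:340,::-1],(300,300),interpolation=cv2.INTER_CUBIC)
cv2.imwrite('pics/c8.png',out)"
```

```text
time: 7.77
eef_pos: [0.4426, 0.1766, 0.0392]
tcp_rot: [1.0, -0.01, -0.0, 0.0]
contact_force: [-0.1, 0.4, -0.3]
opening: 0.254
[-0.15659932 -0.18294441 -0.64104332] [0.44265456 0.17667697 0.03932186] [0.252041602041279, 0.2519737452097298, 0.25424957392691133, 0.255496927931996]
time: 8.22
eef_pos: [0.4426, 0.1767, 0.0382]
tcp_rot: [1.0, -0.009, -0.0, 0.0]
contact_force: [-0.2, -0.4, -1.3]
opening: 0.25
[-0.05527912 -0.23046624 -0.6477275 ] [0.44264133 0.17667343 0.03830901]
```

View pics/c8.png

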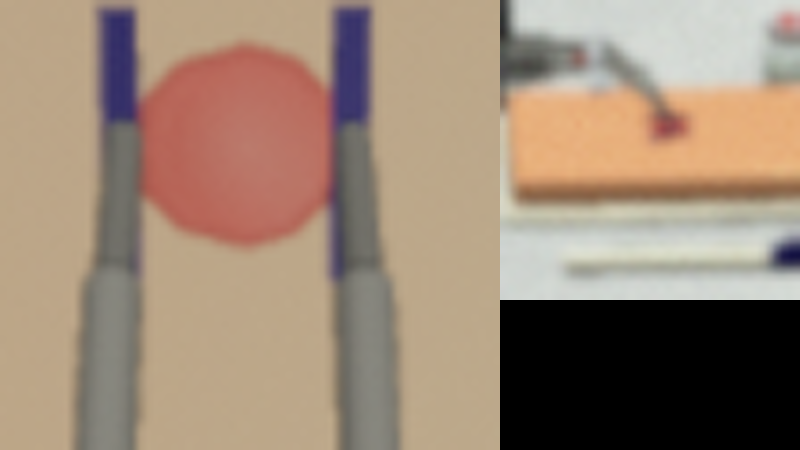

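The points sit centred across both lines, at x=120 and 353 against lines at 118 and 352, and close to mid-line. There's no contact force yet. I'll feel for the pad in half-millimetre steps.

```bash
cat > f.py <<'E'
from h import *
S=[(read_camera('wrist'),get_state())[1] for i in range(8)]
print(*[np.mean([s[k] for s in S],0).round(4) for k in('contact_force','wrist_torque','eef_pos','opening')],S[-1]["time"])
E
python3 f.py
python3 -m jog '{"travel": [[0,0,-0.5],[0,0,0]], "dr": [[0,0,0],[0,0,0]], "jaw": [191,191]}'; python3 f.py
python3 -m jog '{"travel": [[0,0,-0.5],[0,0,0]], "dr": [[0,0,0],[0,0,0]], "jaw": [191,191]}'; python3 f.py
```

```text
[-0.186  -0.2351 -0.5093] [0.0046 0.0016 0.0223] [0.4427 0.1767 0.0383] 0.2541 8.8667
time: 9.03
eef_pos: [0.4426, 0.1767, 0.0378]
tcp_rot: [1.0, -0.009, -0.0, 0.0]
contact_force: [0.6, 0.6, 0.1]
opening: 0.255
[ 0.234   0.2544 -0.3755] [ 0.014   0.0047 -0.0073] [0.4426 0.1767 0.0378] 0.2529 9.4333
time: 9.6
eef_pos: [0.4426, 0.1767, 0.0373]
tcp_rot: [1.0, -0.01, -0.0, 0.0]
contact_force: [-0.0, 0.6, -1.3]
opening: 0.249
[ 0.066   0.216  -0.6674] [-0.0017 -0.0108  0.0094] [0.4426 0.1767 0.0373] 0.2535 10.0
```

```bash
python3 -m jog '{"travel": [[0,0,-0.5],[0,0,0]], "dr": [[0,0,0],[0,0,0]], "jaw": [191,191]}'; python3 f.py
python3 -m jog '{"travel": [[0,0,-0.5],[0,0,0]], "dr": [[0,0,0],[0,0,0]], "jaw": [191,191]}'; python3 f.py
```

```text
time: 10.17
eef_pos: [0.4426, 0.1767, 0.0368]
tcp_rot: [1.0, -0.009, -0.0, -0.0]
contact_force: [0.4, 0.2, -1.0]
opening: 0.251
[ 0.3051  0.1504 -0.4402] [0.0022 0.0004 0.0046] [0.4426 0.1767 0.0368] 0.2534 10.5667
time: 10.73
eef_pos: [0.4427, 0.1767, 0.0363]
tcp_rot: [1.0, -0.01, 0.0, -0.0]
contact_force: [-0.2, -0.4, 0.5]
opening: 0.253
[-0.2271 -0.1278 -0.0212] [-0.0463 -0.0063 -0.0062] [0.4427 0.1767 0.0364] 0.2542 11.1333
```

A light touch shows: about +0.5 N and a matching moment. I'll hold here and check again by numbers.

```bash
for i in 1 2 3 4 5; do python3 -m jog '{"travel": [[0,0,0],[0,0,0],[0,0,0],[0,0,0],[0,0,0]], "dr": [[0,0,0],[0,0,0],[0,0,0],[0,0,0],[0,0,0]], "jaw": [191,191,191,191,191]}' >/dev/null; done; python3 f.py
python3 - <<'E'
from h import *
c,im=shot("wrist","w9.png"); hsv=cv2.cvtColor(im,cv2.COLOR_RGB2HSV)
blue=cv2.inRange(hsv,(110,60,20),(140,255,255)); grey=cv2.inRange(hsv,(0,0,20),(180,70,150))&~blue
for lo,hi in((292,315),(320,345)):
    y,x=np.where(blue[80:150,lo:hi]); print("line x",lo+x[y<y.min()+8].mean().round(1),"rows",80+y.min(),80+y.max())
    g=grey[85:125,lo:hi]; y,x=np.where(g); print("tip x",lo+x[y<y.min()+5].mean().round(1),"top row",85+y.min())
E
```

```text
[ 0.3896 -0.6078  0.3996] [-0.0342 -0.0617 -0.0278] [0.4427 0.1767 0.0363] 0.2542 13.6167
line x 300.9 rows 86 101
tip x 300.0 top row 85
line x 334.0 rows 86 122
tip x 333.5 top row 85
```

```bash
python3 - <<'E'
from h import *
print(sign_off()); s=get_state(); print(s["time"],s["contact_force"],s["opening"])
E
```

```text
the job is handed in; nothing more can be done
None
the job is handed in; nothing more can be done
```

I picked the tweezers up by their grips, carried them to the middle-sized pad and squeezed them to about 17.5 mm, the measured distance between the lines. I then lowered them in half-millimetre steps until they lightly touched the pad, held them still for over 2 s, and handed the job in at about 13.7 s.

- **Position:** the last picture I viewed, about 2 mm higher, showed each point within about 0.5 mm of its line's centre. Both were within about 1 mm of mid-line along its length.
- **Force and steadiness:** the force reading rose by about 0.5–1 N at touch, well under the 3 N limit. The opening stayed at 0.254 and the arm did not move during the hold.
- **Check that did not work:** the final numeric check found the lines and where the left point covers its own, in agreement with the picture. Its mask for the points also picked up background, so it did not confirm the points separately. I had no picture views left to look again.

The sign-off gave no verdict.

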